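Draw the lock bolt and slide the sieve carriage out of the shaker

TASK

The sieve has to be lifted off the bench shaker next, so bring it out from under the tapping head: first draw the shaker's lock bolt fully back by its knob so that it no longer blocks the carriage, then slide the carriage with the sieve all the way out by its arch handle. Leave the bolt drawn and let go of everything.

Things in the scene. Friction and masses are not known exactly. Their poses are not given: they have to be found in the camera images.
- bolt_knob (a point): Point on the axis of the lock bolt's upright black knob (22 mm across, from 75 to 118 mm above the table), 100 mm up. The square steel bolt runs level through two guides (tops 67 mm up) on the robot's side of the grey shaker bed. Axes, the shaker's: z up; x along the bolt into the carriage, roughly away from the robot (within 15 deg); y the way the carriage slides out. Draw it along -x.
- lock_bolt (a joint): Bolt travel in m: 0 = home, tip in the notch of the carriage's side strip; 0.035 = fully drawn, at its stop. Starts at 0 to 0.006. The tip leaves the notch at 0.020; before that the carriage moves 2 mm at most. About 2 N of friction; stays where it is left. The low round heads on the far side are levelling screws, the dial and switch the drive's controls: not needed.
- carriage_handle (a point): Middle of the top bar of the carriage's steel arch handle: bar 12 mm thick, 90 mm long, along x, 115 mm above the table. Axes as for the knob; slides out along +y. The carriage plate (180 mm wide, top 45 mm up) bears a round sieve, 144 mm across, rim 88 mm up, its centre 125 mm from the bar to -y, under the drive's head (top 135 mm; housing 150 mm). The bare carriage at the left is a spare.
- carriage (a joint): Carriage travel in m: 0 = fully in, as it starts; 0.090 = fully out, at its stop. About 3 N of friction; it stays where it is left. With both joints at 0 the handle's point is 120 mm in x, 40 mm in y and 15 mm in z from the knob's.

How it is judged:
By the outcome, as a careful person would: the job done as asked, in the order asked, and still so for the second after the job is handed in, with the robot touching nothing.
It also fails if it takes over 45 s, if anything falls off the work surface, if the arm or the gripper's body presses on something with over 40 N, if the wrist force passes 120 N, or if a joint passes its speed limit or range.

ROBOT

A 7-joint arm with a two-finger parallel gripper is mounted at the origin on the work surface. World frame = base frame: x ahead of the robot, y to its left, z up, the work surface at z = 0. Lengths are in m, angles in rad, forces in N, time in s.
With the tool pointing down it reaches from about 0.4 to 0.85 m from the base axis. Payload 10.4 kg.
Tool frame: the origin (TCP) lies midway between the tips of the shut fingers; the grasp point (between the pads) lies 19 mm behind it; z points along the fingers, y is the direction in which the jaws open and shut (so a half turn about z gives the same grasp; the last joint's range is limited). The gripper opens to 87 mm and grips with 3 to 60 N. Pads are 19 mm wide; open, the fingers measure 117 mm over their backs; the gripper's body (75 mm by 190 mm) begins 51 mm behind the grasp point.
Start: joints at [-1.181, 0.332, -0.065, 1.46, 0.022, 1.35, -0.088], TCP at [0.251, 0.573, 0.223] pointing down, gripper open.
Joint ranges: [-2.6, 2.6], [-0.5, 2.12], [-1.47, 1.34], [0.16, 2.42], [-1.27, 4.41], [0.06, 2.06], [-2.6, 2.6]. Speed limits (rad/s): [2.22, 2.22, 2.79, 2.79, 3.14, 3.14, 3.14].

INTERFACE

Orientations are given as [roll, pitch, yaw] about the fixed x, y, z axes, in that order (R = Rz(yaw) Ry(pitch) Rx(roll)).
In Python, from workcell import arm gives the robot as it stands.
- The arm moves only by the shell command python3 -m inch 'ROWS'. ROWS is JSON, a list that holds one entry, the list of rows, each a list of 7 numbers: the closure, from 0 (fully open) to 1 (shut), then the shift along the tool's x, y, z in mm, then the turn, a rotation vector about the tool's x, y, z in rad. In form: [[[gripper, dx, dy, dz, wx, wy, wz], ...]]. A call has 1 to 10 rows; each row shifts and turns the commanded pose from where the row before left it, along the tool's axes as they then stand; what a row does not reach is not made up. A row lasts 1/10 s, in which the tool goes at most 50 mm and 8.59 degrees, less where a joint would pass 70% of its speed; a pose out of reach is approached as far as the arm can. A call with a gripper value outside its range is refused whole. The fingers move at their own pace and stop on an object; the grip force is fixed at half the most. Time passes only in rows, so rows that do not move let the fingers close. It gives the time, the measured TCP pose, the force and the opening at its end, in the units of the state.
- arm.observe(): the state, without advancing time (a new reading comes with each control period).
- arm.capture(name): name is "scene" or "top"; returns a dict with "color" (420x560x3 uint8, red, green, blue), "vertical_fov" (degrees; the focal length in pixels is half the picture's height over the tangent of half this angle, whatever the lens; pixels are square), "cx", "cy" (the principal point, pixels), "rvec" (rotation vector, rad) and "tvec" (3), from world to camera coordinates, as OpenCV has them. Camera axes: x right, y down, z forward; pixel columns grow to the right and rows downward; lengths in m; the calibration is good to about 2 mm. A picture is of the moment at which its call begins. There is no depth.
- arm.close_job(): hands the job in, once; it reports no verdict.
The state is a dict: "t": time; "q": joint angles; "qd": joint speeds; "joint_efforts": joint torques, N m; "position": TCP position; "ee_rot": TCP orientation; "contact_force": force on the tool from outside, world axes, zero at the start; "ft_torque": the same for the moment, N m; "finger_gap": opening from 0.0 (shut) to 1.0 (fully open).
Only numpy, scipy, OpenCV 4.12 (cv2) and the standard library are available. Lean on these libraries where they do the work, as an engineer would, in place of code of your own. Each camera call takes 0.05 s, during which the arm holds its last target.

## Working session

There is one attempt and no reset: what is moved stays moved. The work goes in short steps, Python scripts to look and compute and a shell command to move; the robot and the scene stay as the last step left them, time stands still between calls to the robot, and variables do not carry over. Pictures are saved under pics/ and viewed, and the job is handed in when it is done.

```bash
mkdir -p pics; ls; python3 - <<'E'
from workcell import arm
import cv2,numpy as np
for n in("scene","top"):
    c=arm.capture(n); cv2.imwrite(f"pics/{n}0.png",c["color"][:,:,::-1])
    print(n,c["vertical_fov"],c["cx"],c["cy"],c["rvec"],c["tvec"], [k for k in c])
s=arm.observe();print(s)
E
```

```text
pics
scene 53.36127551541683 278.83494087131 209.04603667526777 [ 2.74172305 -0.50472454  0.085374  ] [-0.56329992  0.17351589  0.68723284] ['color', 'vertical_fov', 'cx', 'cy', 'rvec', 'tvec']
top 49.141965159816976 283.97750552652013 214.41585064987714 [ 2.1969919  -1.96477263  0.23798204] [-0.13849749  0.57704252  0.60976636] ['color', 'vertical_fov', 'cx', 'cy', 'rvec', 'tvec']
{'t': 0.1, 'q': array([-1.1806251 ,  0.33278982, -0.06472007,  1.4608415 ,  0.02161997,
        1.34988533, -0.08849341]), 'qd': array([-1.36364909e-03, -4.92509722e-04, -1.40041468e-04, -1.57843333e-03,
       -1.93165351e-04,  1.87457571e-05,  7.66559774e-04]), 'joint_efforts': array([ 1.53559391e-03, -6.24542570e+01,  2.46444385e-02, -3.90716922e+01,
       -6.13771984e-02,  3.65718605e-02,  5.38387212e-05]), 'position': array([0.25058191, 0.57220269, 0.22185288]), 'ee_rot': array([-3.14036682e+00,  6.76238228e-05,  2.72887029e+00]), 'contact_force': array([ 0.60038453, -0.7163472 , -0.1704202 ]), 'ft_torque': array([-0.00085422,  0.01751547,  0.01143188]), 'finger_gap': 1.0014518980335059}
```

View pics/scene0.png

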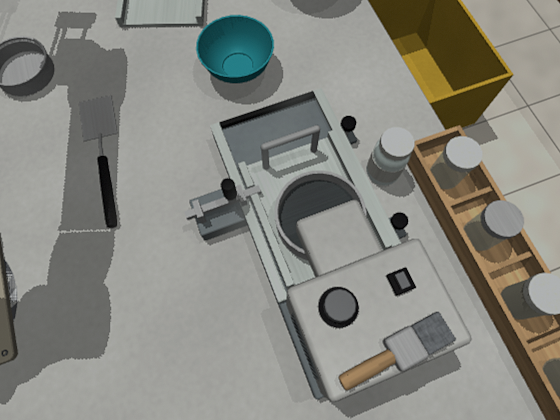

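View pics/top0.png

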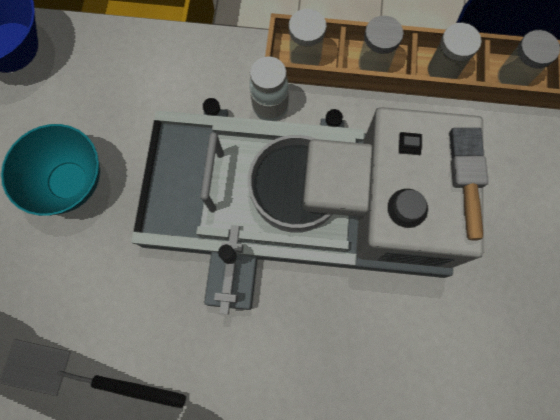

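The scene view shows the knob at about (229,186) and the arch bar from (264,147) to (318,128). The top view shows the knob at about (227,254) and the bar near (213,135)–(208,208). I'll zoom in and triangulate.

```bash
cat > h.py <<'E'
import numpy as np,cv2
def K(c):
    f=c["color"].shape[0]/2/np.tan(np.radians(c["vertical_fov"])/2)
    return np.array([[f,0,c["cx"]],[0,f,c["cy"]],[0,0,1]])
def ray(c,p):
    R,_=cv2.Rodrigues(np.array(c["rvec"],float)); t=np.array(c["tvec"],float)
    d=R.T@np.linalg.inv(K(c))@np.array([p[0],p[1],1.]); return -R.T@t,d
def onz(c,p,z):
    o,d=ray(c,p); return o+d*(z-o[2])/d[2]
def proj(c,P):
    return cv2.projectPoints(np.array(P,float).reshape(-1,1,3),np.array(c["rvec"],float),np.array(c["tvec"],float),K(c),None)[0].reshape(-1,2)
def tri(a,pa,b,pb):
    o1,d1=ray(a,pa);o2,d2=ray(b,pb);d1/=np.linalg.norm(d1);d2/=np.linalg.norm(d2)
    s=np.linalg.lstsq(np.c_[d1,-d2],o2-o1,rcond=None)[0]
    return (o1+d1*s[0]+o2+d2*s[1])/2, np.linalg.norm(o1+d1*s[0]-o2-d2*s[1])
def crop(c,x0,y0,w,h,s,name):
    im=c["color"][y0:y0+h,x0:x0+w,::-1]; cv2.imwrite(name,cv2.resize(im,None,fx=s,fy=s,interpolation=cv2.INTER_CUBIC))
E
python3 - <<'E'
from workcell import arm
from h import *
for n,(x,y) in (("scene",(180,110)),("top",(150,120))):
    c=arm.capture(n); crop(c,x,y,150 if n=="scene" else 130,110 if n=="scene" else 200,5 if n=="scene" else 3,f"pics/{n}_c.png")
    g=c["color"].max(2); m=(g<50).astype(np.uint8)
    k,l,st,ce=cv2.connectedComponentsWithStats(m)
    for i in range(1,k):
        if 40<st[i,4]<2500: print(n,st[i],ce[i].round(1))
E
```

```text
scene [ 21  54  33  31 154] [45.2 68.6]
scene [208  63  60  20 254] [239.4  76.6]
scene [220  92  96  37 628] [264.  110.8]
scene [341 116  15  17 190] [348.2 123.5]
scene [ 98 156  19  72 770] [106.8 192.3]
scene [221 178  16  23 249] [228.5 188.9]
scene [279 180  53  50 215] [295.7 194.7]
scene [391 213  17  17 226] [399.  220.8]
scene [202 231  16   9  65] [209.4 235.4]
scene [  0 241  17 117 340] [  8.8 301.9]
scene [387 268  29  28 323] [399.8 281.9]
scene [319 287  40  41 463] [335.3 310.6]
scene [292 318  26  61 134] [303.8 346.6]
top [ 33   0  51  11 461] [59.3  4.2]
top [187   0  27  24 544] [200.7  11. ]
top [  0  18  39  55 924] [21.2 52.8]
top [274  18  13  14  64] [278.1  24. ]
top [428  33  14   9  55] [435.   36.5]
top [365  36  35  18 141] [380.8  48. ]
top [490  38  68  50 554] [527.4  57.2]
top [480  49   4  30  56] [481.7  63.5]
top [443  53  27  25 122] [457.9  63.6]
top [421  81  25   9  54] [431.7  84.6]
top [460  86 100  18 545] [517.5  93.3]
top [203  98  18  17 234] [211.3 106.7]
top [326 109  17  17 233] [333.8 117.9]
top [134 121  29 111 895] [147.9 175.5]
top [450 130   5  28  76] [451.8 143.5]
top [399 133  22  22 298] [409.  144.3]
top [216 139   7  17  58] [218.8 148.5]
top [ 253  141   55   76 1284] [276.5 167.1]
top [  4 142  40  70 830] [ 16.  181.6]
top [ 63 169  37  44 158] [ 86.  194.7]
top [388 189  39  38 457] [402.1 213.4]
top [206 198   9  12  44] [210.1 203.5]
top [300 207  26  16 121] [310.  214.5]
top [141 245  48   6  72] [165.1 247.8]
top [218 245  20  18 252] [227.6 254. ]
top [378 252  77  14 608] [414.5 258.9]
top [255 257 193  20 333] [355.9 266.9]
top [  91  375   95   33 1341] [138.8 391.2]
```

View pics/scene_c.png

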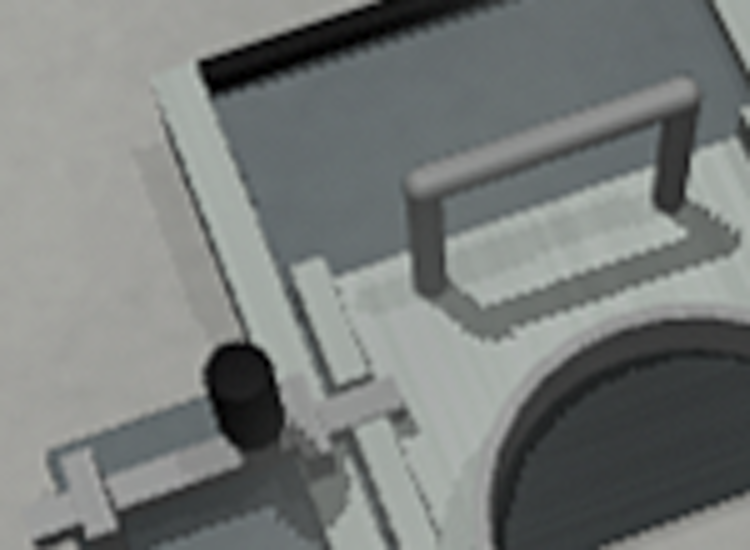

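View pics/top_c.png

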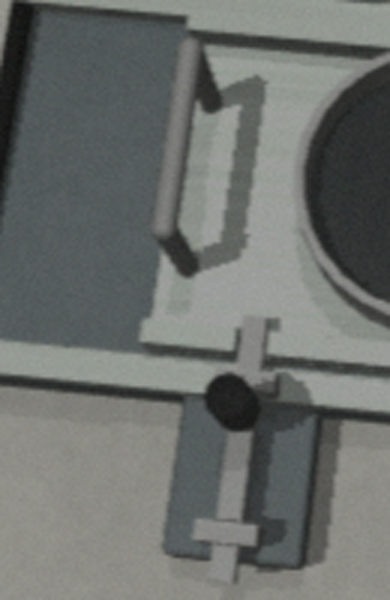

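```bash
python3 - <<'E'
from workcell import arm
from h import *
a=arm.capture("scene");b=arm.capture("top")
print("cams",ray(a,(0,0))[0],ray(b,(0,0))[0])
kt=tri(a,(227.6,184.4),b,(226.3,252.6));print("knobtop",kt,onz(a,(227.6,184.4),.118),onz(b,(226.3,252.6),.118))
n=tri(a,(263.8,147.2),b,(204.5,196.5));f=tri(a,(316.6,128.8),b,(213.3,134.8))
print("bar",n,f)
for z in(.115,):
  A=onz(a,(263.8,147.2),z);B=onz(a,(316.6,128.8),z);C=onz(b,(204.5,196.5),z);D=onz(b,(213.3,134.8),z)
  for P,Q in((A,B),(C,D)): print(P,Q,np.linalg.norm(P-Q),np.degrees(np.arctan2(*(Q-P)[[1,0]])),(P+Q)/2)
# bed near edge direction for yaw from top: bed/ shaker near-side edge
for yaw in np.radians([-14,-12,-10,-8,-6,-4]):
  X=np.array([np.cos(yaw),np.sin(yaw),0]);Y=np.array([-np.sin(yaw),np.cos(yaw),0])
  h=kt[0]*[1,1,0]+[0,0,.1]+.12*X+.04*Y+[0,0,.015]; print(np.degrees(yaw),h)
E
```

```text
cams [ 0.50149794 -0.27421867  0.70214491] [ 0.42516859 -0.09409039  0.73099474]
knobtop (array([ 0.51722464, -0.00269839,  0.11467712]), np.float64(0.001961981637958575)) [ 0.51803678 -0.00380986  0.118     ] [ 0.51580514 -0.00355798  0.118     ]
bar (array([0.59201503, 0.03885855, 0.11358252]), np.float64(0.0008208212551673969)) (array([0.68405339, 0.03983962, 0.1146411 ]), np.float64(0.0011274017020860073))
[0.59218249 0.03830502 0.115     ] [0.68338658 0.03935086 0.115     ] 0.09121008212672413 0.6569873892015988 [0.63778454 0.03882794 0.115     ]
[0.59123183 0.03839317 0.115     ] [0.68448456 0.03998281 0.115     ] 0.09326627180244007 0.976599674889975 [0.63785819 0.03918799 0.115     ]
-14.0 [0.643337   0.00708281 0.115     ]
-12.000000000000002 [0.64291881 0.01147811 0.115     ]
-10.0 [0.64234749 0.01585613 0.115     ]
-8.0 [0.64162373 0.02021156 0.115     ]
-6.000000000000001 [0.6407484  0.02453907 0.115     ]
-4.0 [0.63972258 0.02883339 0.115     ]
```

Knob is at about (0.517, -0.003) and handle at (0.638, 0.039), with shaker yaw ≈ +1°, which fits the given 120/40 mm offset. I'll move over toward the knob now.

```bash
python3 -m inch '[[[0,-31,-28,0,0,0,0],[0,-31,-28,0,0,0,0],[0,-31,-28,0,0,0,0],[0,-31,-28,0,0,0,0],[0,-31,-28,0,0,0,0],[0,-31,-28,0,0,0,0],[0,-31,-28,0,0,0,0],[0,-31,-28,0,0,0,0],[0,-31,-28,0,0,0,0],[0,-31,-28,0,0,0,0]]]'
```

```text
t: 1.3
position: [0.4228, 0.19, 0.2228]
ee_rot: [3.141, 0.0, 2.729]
contact_force: [1.2, 0.0, 0.3]
finger_gap: 1.002
```

```bash
python3 -m inch '[[[0,0,0,0,0,0,0.14],[0,0,0,0,0,0,0.14],[0,0,0,0,0,0,0.14],[0,0,0,0,0,0,0.14],[0,0,0,0,0,0,0.14],[0,0,0,0,0,0,0.14],[0,0,0,0,0,0,0.14],[0,0,0,0,0,0,0.14],[0,0,0,0,0,0,0],[0,0,0,0,0,0,0]]]'
```

```text
t: 2.3
position: [0.4223, 0.1917, 0.2226]
ee_rot: [3.142, -0.0, 1.613]
contact_force: [-0.2, -0.0, -0.8]
finger_gap: 0.997
```

```bash
python3 -m inch '[[[0,0,0,0,0,0,0.025],[0,-33,15,0,0,0,0],[0,-33,15,0,0,0,0],[0,-33,15,0,0,0,0],[0,-33,15,0,0,0,0],[0,-33,15,0,0,0,0],[0,-32,16,0,0,0,0],[0,0,0,0,0,0,0],[0,0,0,0,0,0,0]]]'; python3 - <<'E'
from workcell import arm
from h import *
for n in("scene","top"):
    c=arm.capture(n); cv2.imwrite(f"pics/{n}1.png",c["color"][:,:,::-1])
print(arm.observe()["position"])
E
```

```text
t: 3.2
position: [0.5159, -0.0047, 0.2224]
ee_rot: [-3.141, 0.0, 1.583]
contact_force: [-0.3, 1.3, -0.6]
finger_gap: 0.999
[ 0.5156758  -0.00311344  0.22240145]
```

View pics/scene1.png

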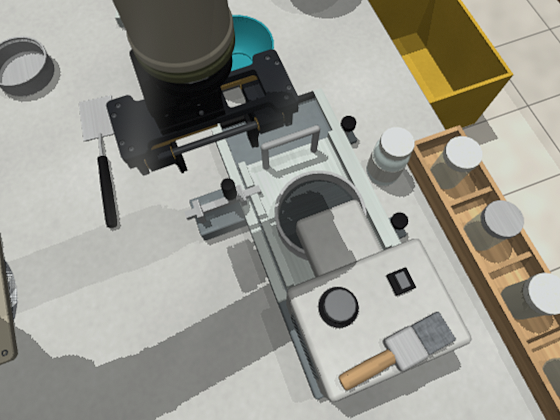

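View pics/top1.png

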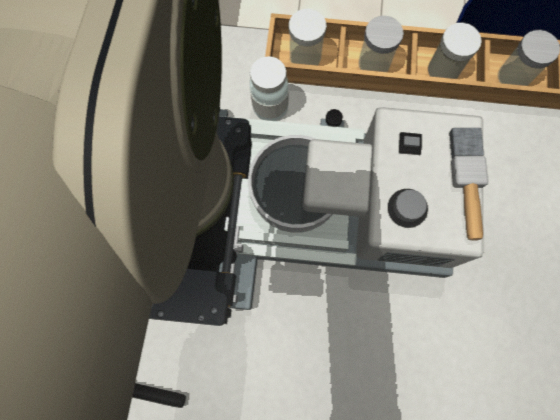

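```bash
python3 -m inch '[[[0,0,1,30,0,0,0],[0,0,0,25,0,0,0],[0,0,0,20,0,0,0],[0,0,0,15,0,0,0],[0,0,0,0,0,0,0]]]'; python3 - <<'E'
from workcell import arm
from h import *
c=arm.capture("scene"); crop(c,140,90,200,150,4,"pics/scene2.png")
E
```

```text
t: 3.8
position: [0.5154, -0.0029, 0.1308]
ee_rot: [-3.138, 0.0, 1.586]
contact_force: [-0.3, -0.4, 0.1]
finger_gap: 1.002
```

View pics/scene2.png

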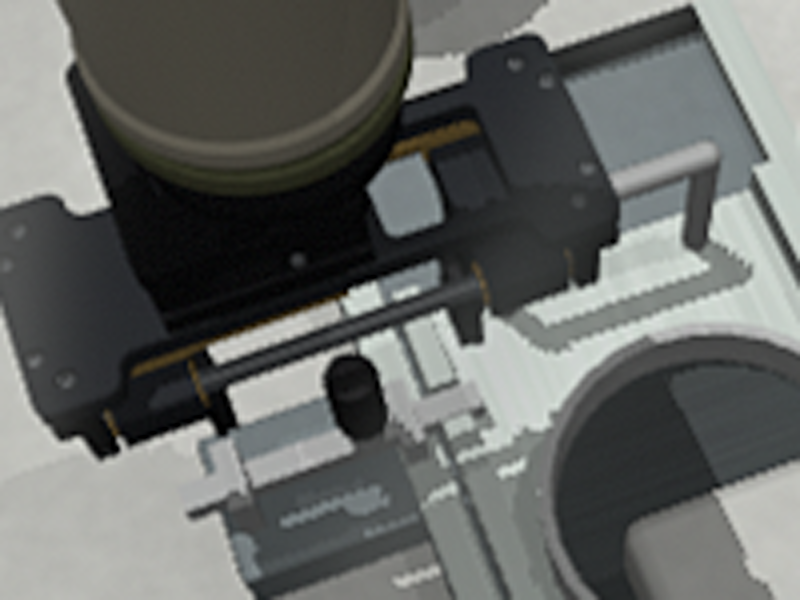

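The fingers straddle the knob along the bolt, with the finger tips at about (215,420) and (465,325) in the crop and the knob midway at (352,385). I'll descend and close.

```bash
python3 -m inch '[[[0,0,1,16,0,0,0],[0,0,0,16,0,0,0],[0,0,0,13,0,0,0],[0,0,0,0,0,0,0],[1,0,0,0,0,0,0],[1,0,0,0,0,0,0],[1,0,0,0,0,0,0],[1,0,0,0,0,0,0],[1,0,0,0,0,0,0],[1,0,0,0,0,0,0]]]'
```

```text
t: 4.85
position: [0.518, -0.0041, 0.0877]
ee_rot: [3.141, -0.0, 1.584]
contact_force: [0.0, 0.2, -0.5]
finger_gap: 0.544
```

```bash
python3 -m inch '[[[1,0,0,0,0,0,0],[1,0,0,0,0,0,0],[1,0,0,0,0,0,0]]]'; python3 - <<'E'
from workcell import arm
from h import *
c=arm.capture("scene"); crop(c,140,90,200,150,4,"pics/scene3.png")
print(arm.observe()["contact_force"])
E
```

```text
t: 5.15
position: [0.5178, -0.0041, 0.0875]
ee_rot: [-3.141, -0.0, 1.584]
contact_force: [-2.3, -0.2, 0.4]
finger_gap: 0.267
[-2.06490657 -0.73623994  3.6534972 ]
```

View pics/scene3.png

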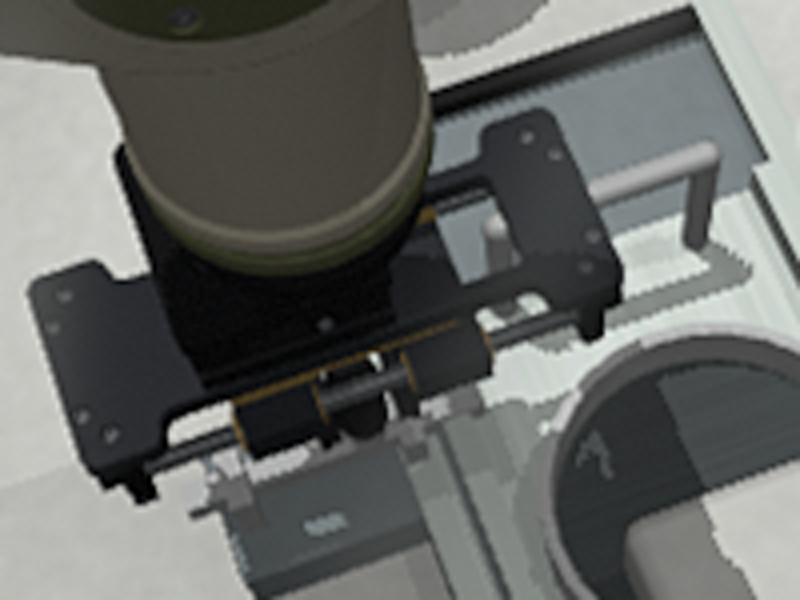

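The gap reads 0.267 (≈23 mm), so the knob is held between the pads. I'll draw the bolt now.

```bash
python3 -m inch '[[[1,0,-3,0,0,0,0],[1,0,-3,0,0,0,0],[1,0,-3,0,0,0,0],[1,0,-3,0,0,0,0],[1,0,-3,0,0,0,0],[1,0,-3,0,0,0,0],[1,0,-3,0,0,0,0],[1,0,-3,0,0,0,0],[1,0,-3,0,0,0,0]]]'
```

```text
t: 6.1
position: [0.4907, -0.0044, 0.0875]
ee_rot: [-3.142, -0.0, 1.584]
contact_force: [2.4, -0.6, -3.1]
finger_gap: 0.246
```

```bash
python3 -m inch '[[[1,0,-2,0,0,0,0],[1,0,-2,0,0,0,0],[1,0,0,0,0,0,0]]]';python3 -m inch '[[[1,0,-1,0,0,0,0],[1,0,-1,0,0,0,0],[1,0,0,0,0,0,0]]]';python3 -m inch '[[[1,0,-1,0,0,0,0],[1,0,-1,0,0,0,0],[1,0,0,0,0,0,0]]]'
```

```text
t: 6.4
position: [0.4865, -0.0044, 0.0875]
ee_rot: [-3.141, -0.0, 1.584]
contact_force: [-0.6, -0.5, -1.1]
finger_gap: 0.241
t: 6.7
position: [0.4848, -0.0044, 0.0875]
ee_rot: [-3.141, -0.0, 1.584]
contact_force: [0.2, 0.5, -2.8]
finger_gap: 0.246
t: 7.0
position: [0.4828, -0.0045, 0.0875]
ee_rot: [-3.141, -0.0, 1.584]
contact_force: [1.2, 1.4, -2.4]
finger_gap: 0.241
```

```bash
python3 -m inch '[[[1,0,-1,0,0,0,0],[1,0,-1,0,0,0,0],[1,0,0,0,0,0,0]]]';python3 -m inch '[[[1,0,-1,0,0,0,0],[1,0,-1,0,0,0,0],[1,0,0,0,0,0,0]]]'
python3 - <<'E'
from workcell import arm
from h import *
c=arm.capture("scene"); crop(c,140,90,200,150,4,"pics/scene4.png")
E
```

```text
t: 7.3
position: [0.4822, -0.0045, 0.0876]
ee_rot: [3.138, 0.0, 1.584]
contact_force: [10.0, 1.2, -12.0]
finger_gap: 0.25
t: 7.6
position: [0.4822, -0.0046, 0.0878]
ee_rot: [3.134, 0.001, 1.584]
contact_force: [21.7, 0.7, -22.5]
finger_gap: 0.243
```

View pics/scene4.png

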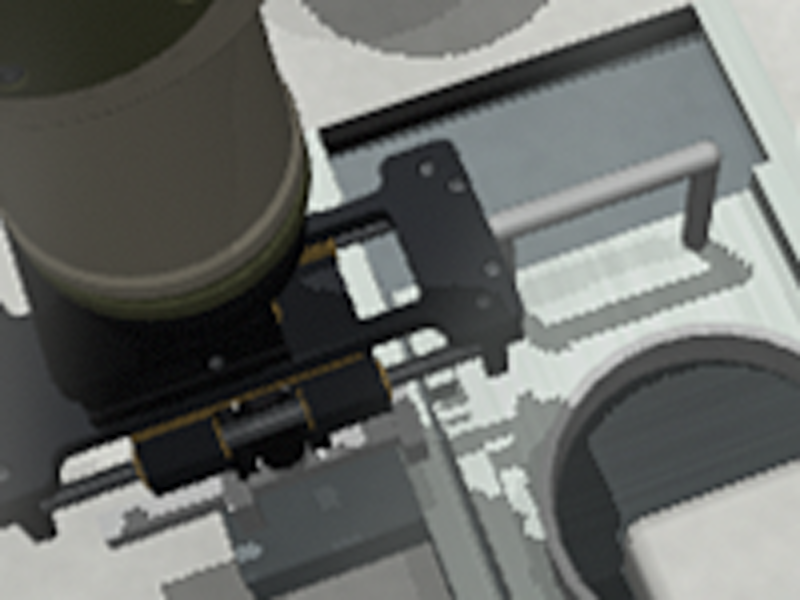

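The stop is reached: pull force is up to 22 N and position is steady at x=0.482, 35 mm from the start. I'll relax the pull, open and rise.

```bash
python3 -m inch '[[[1,0,3,0,0,0,0],[1,0,0,0,0,0,0],[0.3,0,0,0,0,0,0],[0.3,0,0,0,0,0,0],[0.3,0,0,0,0,0,0],[0.3,0,0,0,0,0,0],[0.3,0,0,0,0,0,0],[0.3,0,0,0,0,0,0]]]'; python3 -m inch '[[[0.3,0,0,-15,0,0,0],[0.3,0,0,-25,0,0,0],[0.3,0,0,-30,0,0,0],[0.3,0,0,-30,0,0,0],[0.3,0,0,-30,0,0,0],[0.3,0,0,0,0,0,0]]]'
python3 - <<'E'
from workcell import arm
from h import *
for n in("scene","top"):
    c=arm.capture(n); cv2.imwrite(f"pics/{n}5.png",c["color"][:,:,::-1])
    if n=="scene": crop(c,140,90,200,150,4,"pics/scene5c.png")
E
```

```text
t: 8.45
position: [0.4819, -0.0046, 0.0876]
ee_rot: [-3.142, -0.0, 1.584]
contact_force: [0.6, 0.1, 0.5]
finger_gap: 0.667
t: 9.05
position: [0.4838, -0.0045, 0.2214]
ee_rot: [3.136, -0.002, 1.584]
contact_force: [0.9, 0.2, -0.4]
finger_gap: 0.7
```

View pics/scene5c.png

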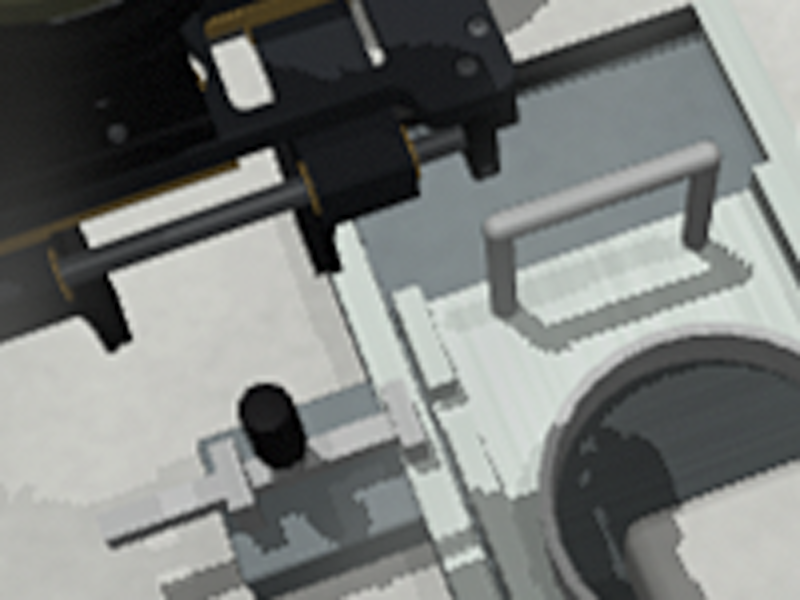

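The bolt is drawn: the knob is at (272,410) in the crop and the tip is clear of the notch at (445,390). I'll check the joints before turning 90° for the handle.

```bash
python3 - <<'E'
from workcell import arm
s=arm.observe();print(s["q"].round(3),s["position"],s["ee_rot"])
E
```

```text
[-5.210e-01  0.000e+00  4.400e-01  1.854e+00 -1.000e-03  1.286e+00
 -6.800e-02] [ 0.48212276 -0.00446599  0.21779284] [ 3.14051865e+00 -5.17969559e-04  1.58391237e+00]
```

```bash
python3 -m inch '[[[0.4,0,0,0,0,0,0.149],[0.4,0,0,0,0,0,0.149],[0.4,0,0,0,0,0,0.149],[0.4,0,0,0,0,0,0.149],[0.4,0,0,0,0,0,0.149],[0.4,0,0,0,0,0,0.149],[0.4,0,0,0,0,0,0.149],[0.4,0,0,0,0,0,0.149],[0.4,0,0,0,0,0,0.149],[0.4,0,0,0,0,0,0.149]]]'; python3 -m inch '[[[0.4,0,0,0,0,0,0.08],[0.4,31,-8,0,0,0,0],[0.4,31,-8,0,0,0,0],[0.4,31,-8,0,0,0,0],[0.4,31,-8,0,0,0,0],[0.4,32,-9,0,0,0,0],[0.4,0,0,0,0,0,0],[0.4,0,0,0,0,0,0]]]'
```

```text
t: 10.15
position: [0.4812, -0.0046, 0.2161]
ee_rot: [3.141, 0.002, 0.088]
contact_force: [0.3, -0.1, 0.3]
finger_gap: 0.6
t: 10.95
position: [0.6369, 0.0383, 0.2154]
ee_rot: [3.14, 0.003, 0.014]
contact_force: [0.6, -0.5, -0.9]
finger_gap: 0.604
```

Over the handle. I'll descend partway and look before going down to the bar.

```bash
python3 -m inch '[[[0.4,0,0,30,0,0,0],[0.4,0,0,25,0,0,0],[0.4,0,0,15,0,0,0],[0.4,0,0,0,0,0,0]]]'; python3 - <<'E'
from workcell import arm
from h import *
c=arm.capture("scene"); crop(c,160,60,200,150,4,"pics/scene6.png")
c=arm.capture("top"); crop(c,100,80,200,150,4,"pics/top6.png")
E
```

```text
t: 11.35
position: [0.6355, 0.0382, 0.1454]
ee_rot: [3.141, 0.004, 0.013]
contact_force: [0.2, 0.5, -0.3]
finger_gap: 0.6
```

View pics/scene6.png

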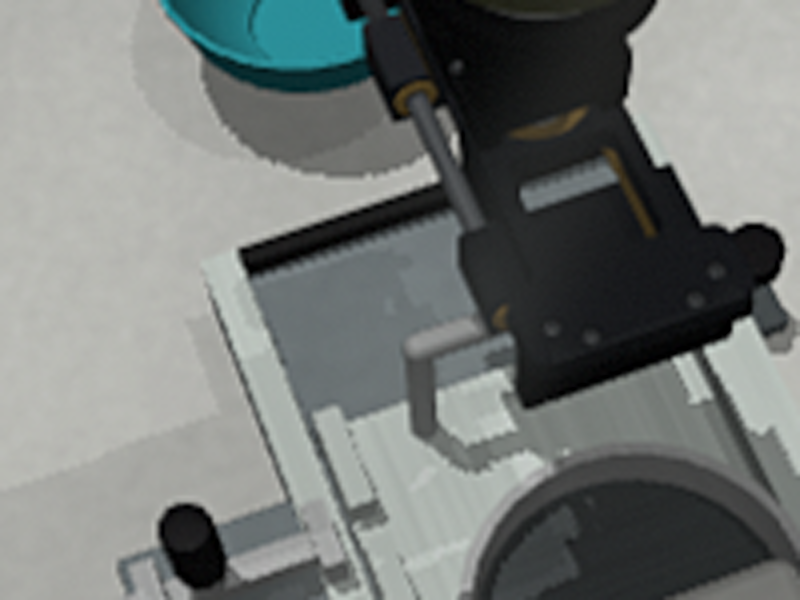

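View pics/top6.png

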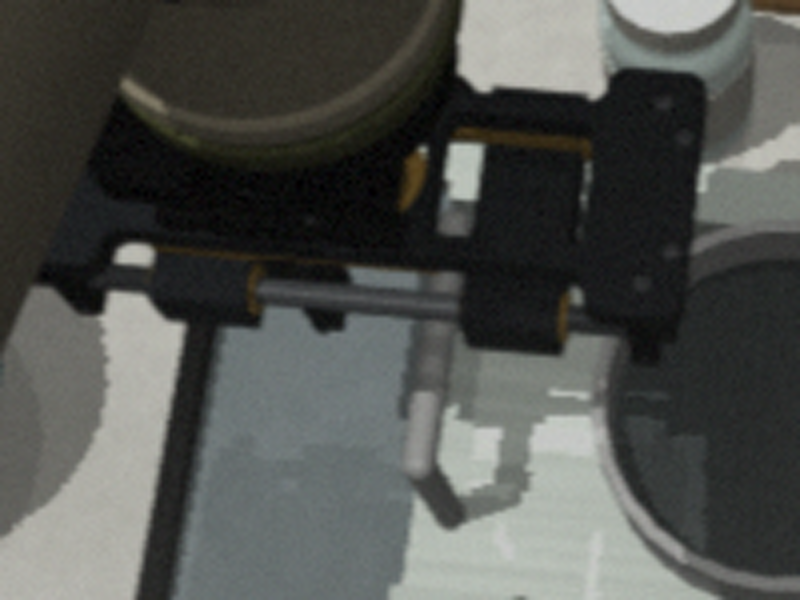

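```bash
python3 - <<'E'
from workcell import arm
from h import *
a=arm.capture("scene");b=arm.capture("top")
print("jar lid",tri(a,(397,141),b,(268,72)))
print("bowl rim c",tri(a,(235,44),b,(52,168)))
E
```

```text
jar lid (array([ 0.79565839, -0.02611606,  0.11230604]), np.float64(0.0002993827187309677))
bowl rim c (array([0.62188813, 0.28366551, 0.07555928]), np.float64(0.0024268770206832893))
```

The jar and bowl are clear of the path (lid 0.11 m high at x=0.80; bowl rim 0.076 m high at y=0.28). I'll descend and grip.

```bash
python3 -m inch '[[[0.4,1,0,16,0,0,0],[0.4,1,0,16,0,0,0],[0.4,0,0,16,0,0,0],[0.4,0,0,0,0,0,0]]]'; python3 -m inch '[[[1,0,0,0,0,0,0],[1,0,0,0,0,0,0],[1,0,0,0,0,0,0],[1,0,0,0,0,0,0],[1,0,0,0,0,0,0],[1,0,0,0,0,0,0],[1,0,0,0,0,0,0],[1,0,0,0,0,0,0]]]'
```

```text
t: 11.95
position: [0.6374, 0.0385, 0.096]
ee_rot: [3.141, 0.005, 0.014]
contact_force: [-0.1, -0.8, -0.1]
finger_gap: 0.6
t: 12.75
position: [0.6394, 0.0394, 0.0997]
ee_rot: [-3.141, -0.0, 0.014]
contact_force: [-0.1, 3.0, 1.9]
finger_gap: 0.128
```

The gap is about 11 mm, so the bar is held. I'll pull along +y.

```bash
python3 -m inch '[[[1,0,-2,0,0,0,0],[1,0,-4,0,0,0,0],[1,0,-6,0,0,0,0],[1,0,-6,0,0,0,0],[1,0,-6,0,0,0,0],[1,0,-6,0,0,0,0],[1,0,-6,0,0,0,0],[1,0,-6,0,0,0,0]]]'; python3 - <<'E'
from workcell import arm
from h import *
c=arm.capture("scene"); crop(c,160,60,200,150,4,"pics/scene7.png")
E
```

```text
t: 13.55
position: [0.639, 0.0812, 0.0997]
ee_rot: [-3.141, -0.001, 0.014]
contact_force: [2.1, -4.7, 3.2]
finger_gap: 0.128
```

View pics/scene7.png

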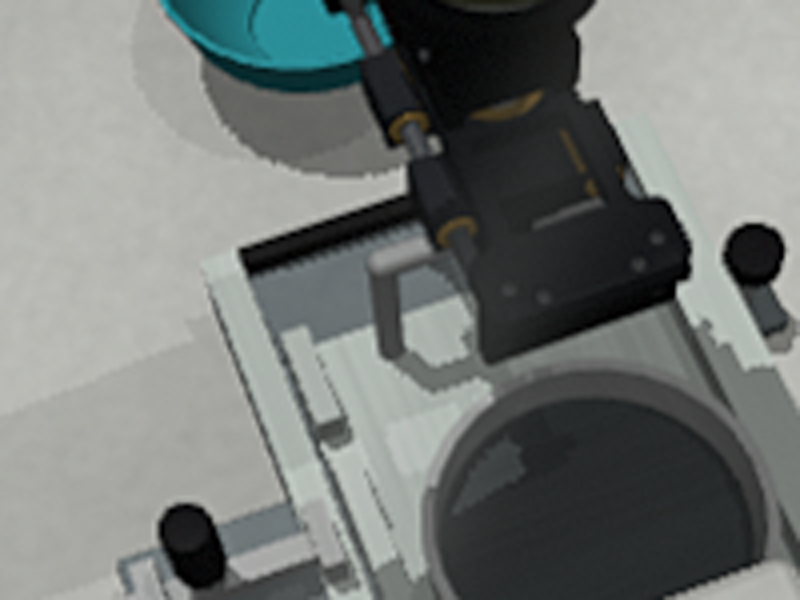

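The carriage is sliding with the handle, about 42 mm so far, and the knob is unchanged at (190,535). I'll continue to the stop.

```bash
python3 -m inch '[[[1,0,-6,0,0,0,0],[1,0,-6,0,0,0,0],[1,0,-6,0,0,0,0],[1,0,-6,0,0,0,0],[1,0,-6,0,0,0,0],[1,0,-6,0,0,0,0],[1,0,-4,0,0,0,0],[1,0,-2,0,0,0,0],[1,0,-2,0,0,0,0],[1,0,0,0,0,0,0]]]';python3 -m inch '[[[1,0,-1,0,0,0,0],[1,0,-1,0,0,0,0],[1,0,0,0,0,0,0]]]'; python3 -m inch '[[[1,0,-1,0,0,0,0],[1,0,-1,0,0,0,0],[1,0,0,0,0,0,0]]]'
```

```text
t: 14.6
position: [0.6385, 0.1254, 0.0997]
ee_rot: [-3.141, -0.001, 0.014]
contact_force: [4.5, -1.5, 2.3]
finger_gap: 0.125
t: 14.9
position: [0.6385, 0.1269, 0.0997]
ee_rot: [-3.141, -0.001, 0.014]
contact_force: [4.2, -2.1, 2.8]
finger_gap: 0.128
t: 15.2
position: [0.6384, 0.129, 0.0997]
ee_rot: [-3.141, -0.001, 0.014]
contact_force: [4.9, -1.9, 3.1]
finger_gap: 0.12
```

```bash
python3 -m inch '[[[1,0,-1,0,0,0,0],[1,0,-1,0,0,0,0],[1,0,0,0,0,0,0]]]';python3 -m inch '[[[1,0,-1,0,0,0,0],[1,0,-1,0,0,0,0],[1,0,0,0,0,0,0]]]'
```

```text
t: 15.5
position: [0.6384, 0.1294, 0.0997]
ee_rot: [3.14, -0.001, 0.013]
contact_force: [3.5, -6.1, 3.2]
finger_gap: 0.126
t: 15.8
position: [0.6384, 0.1294, 0.0996]
ee_rot: [3.138, -0.0, 0.011]
contact_force: [3.2, -10.2, 4.3]
finger_gap: 0.127
```

At the stop: position is steady at y=0.1294 with force rising, 90 mm of travel. I'll relax slightly, open and rise.

```bash
python3 -m inch '[[[1,0,2,0,0,0,0],[1,0,0,0,0,0,0],[0.4,0,0,0,0,0,0],[0.4,0,0,0,0,0,0],[0.4,0,0,0,0,0,0],[0.4,0,0,0,0,0,0],[0.4,0,0,0,0,0,0],[0.4,0,0,0,0,0,0]]]'; python3 -m inch '[[[0.4,0,0,-10,0,0,0],[0.4,0,0,-20,0,0,0],[0.4,0,0,-30,0,0,0],[0.4,0,0,-30,0,0,0],[0.4,0,0,-30,0,0,0],[0.4,0,0,-30,0,0,0],[0.4,0,-40,0,0,0,0],[0.4,0,-40,0,0,0,0],[0.4,0,-40,0,0,0,0],[0.4,0,-40,0,0,0,0]]]'
python3 - <<'E'
from workcell import arm
from h import *
for n in("scene","top"):
    c=arm.capture(n); cv2.imwrite(f"pics/{n}8.png",c["color"][:,:,::-1])
E
```

```text
t: 16.6
position: [0.6379, 0.1308, 0.0994]
ee_rot: [-3.141, 0.0, 0.014]
contact_force: [0.2, 0.4, 0.0]
finger_gap: 0.561
t: 17.6
position: [0.6357, 0.2921, 0.2507]
ee_rot: [-3.141, -0.001, 0.014]
contact_force: [0.1, -0.5, -1.3]
finger_gap: 0.599
```

View pics/scene8.png

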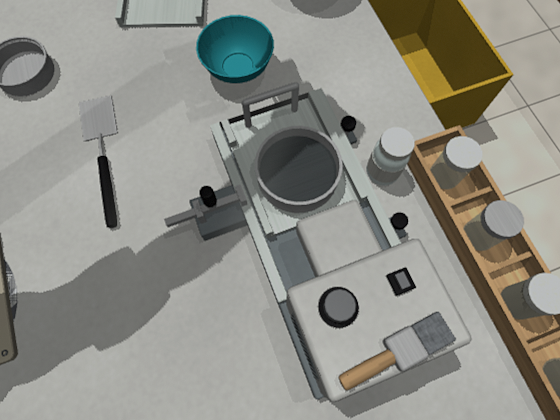

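View pics/top8.png

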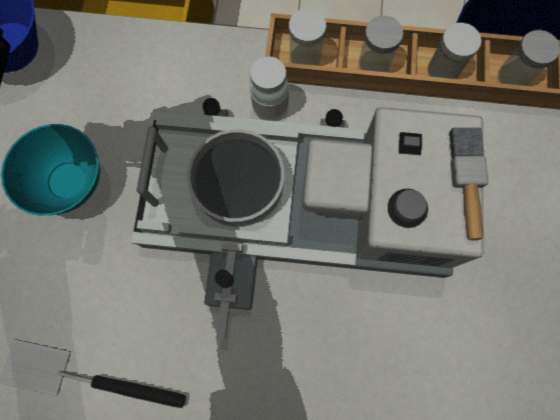

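Both views show the sieve clear of the head, the bolt drawn (knob at scene (208,195), top (224,278)) and the gripper away. I'll measure both travels.

```bash
python3 - <<'E'
from workcell import arm
from h import *
a=arm.capture("scene");b=arm.capture("top")
crop(a,190,70,120,140,4,"pics/scene9.png");crop(b,120,110,140,190,3,"pics/top9.png")
def blob(c,x,y):
    k,l,st,ce=cv2.connectedComponentsWithStats((c["color"].max(2)<50).astype(np.uint8)); i=min(range(1,k),key=lambda i:np.hypot(*(ce[i]-[x,y]))+(1e3 if not 100<st[i,4]<600 else 0)); return ce[i],st[i]
ka,kb=blob(a,208,196),blob(b,224,278);print(ka,kb)
t0=tri(a,(228.5,188.9),b,(227.6,254.0));t1=tri(a,ka[0],b,kb[0]);print(t0,t1,t1[0]-t0[0])
E
```

```text
(array([207.87822878, 196.48708487]), array([200, 186,  17,  22, 271], dtype=int32)) (array([223.72438163, 278.46996466]), array([214, 269,  20,  19, 283], dtype=int32))
(array([ 0.51723755, -0.00260968,  0.09821246]), np.float64(0.0005361643362413362)) (array([ 0.48317455, -0.00169294,  0.09476651]), np.float64(8.710502558461196e-05)) [-0.034063    0.00091674 -0.00344595]
```

View pics/scene9.png

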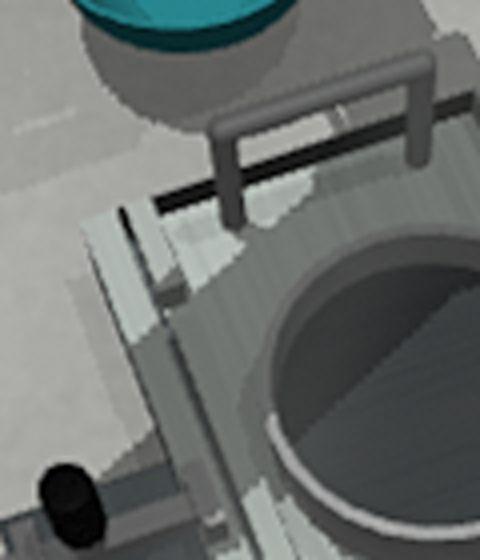

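View pics/top9.png

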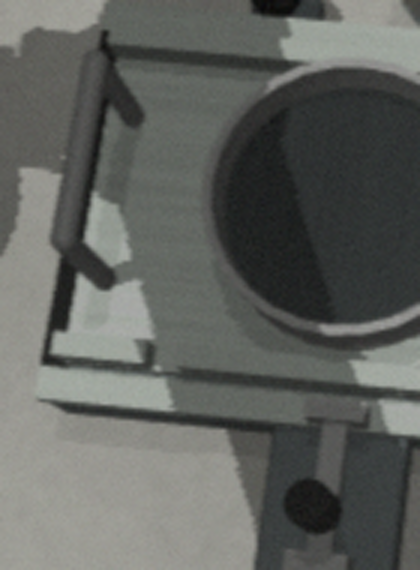

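```bash
python3 - <<'E'
from workcell import arm
from h import *
a=arm.capture("scene");b=arm.capture("top")
A=onz(a,(245,102),.115);B=onz(a,(296.5,85.8),.115);C=onz(b,(141.5,189.5),.115);D=onz(b,(153,129.5),.115)
print((A+B)/2,(C+D)/2)
s=arm.observe();print(s["position"],s["t"],abs(s["qd"]).max(),s["contact_force"])
E
```

```text
[0.63801114 0.12875428 0.115     ] [0.63729662 0.12804036 0.115     ]
[0.63635855 0.28898387 0.25019286] 17.9 0.009189605720628432 [-0.65418954 -0.23544669  1.03667372]
```

```bash
python3 -m inch '[[[0.4,0,0,0,0,0,0],[0.4,0,0,0,0,0,0],[0.4,0,0,0,0,0,0]]]'; python3 -c "
from workcell import arm
print(arm.close_job())"
```

```text
t: 18.2
position: [0.6361, 0.2899, 0.2499]
ee_rot: [-3.141, -0.0, 0.013]
contact_force: [-0.6, 0.7, 0.0]
finger_gap: 0.599
the job is handed in; nothing more can be done
None
```

I drew the lock bolt fully back by its knob, then slid the carriage out to its stop by the arch handle. I let go of both and handed the job in at about 18 s.

- **Bolt:** it moved about 35 mm by the tool position, and the pull force rose to about 22 N at the stop. The last pictures put the knob 34 mm back, which agrees within the 2 mm calibration, and they show the tip out of the notch.
- **Carriage:** it moved 90 mm by the tool position, with the force rising to about 10 N at the stop. The last pictures put the bar at y ≈ 0.128–0.129, against 0.039 at the start, a travel of 89–90 mm. The sieve is clear of the tapping head.
- **Gripper:** it ended open at 0.25 m height over the bowl, touching nothing, with the force near zero.

No check failed. The only disagreement was of 1 mm or so between the tool and camera readings.

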